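# Start the germination pots: pellet, domed cover and a balanced weight on each

## Task

Get every pot on the green mat ready for germination: drop a brown coir pellet into it, set a white domed cover on it so that the plug is in the mouth and the band sits level all round on the rim, and balance a square concrete weight flat and central on top of the dome so that it stays there by itself. The pots must stay standing on the mat; use any of the like parts, let spare ones lie, and leave the glove box and the jar where they are.

Things in the scene. Friction and masses are not known exactly. Their poses are not given: they have to be found in the camera images.
- mat: flat green plastic potting mat fixed to the bench, 130 x 370 x 4 mm; origin at the centre of its underside, x across its short side, y along its long side. The pots stand on it in a row
- pot1: small round terracotta plant pot standing open end up on the mat, 56 mm high, 66 mm across the rim, mouth 56 mm across (wall 5 mm, inner floor 6 mm up, about 42 mm across), 140 g; origin at the centre of its underside, z up its axis. Two or three pots are present, about 115 mm apart; the absent one gives None
- pot2: small round terracotta plant pot standing open end up on the mat, 56 mm high, 66 mm across the rim, mouth 56 mm across (wall 5 mm, inner floor 6 mm up, about 42 mm across), 140 g; origin at the centre of its underside, z up its axis. Two or three pots are present, about 115 mm apart; the absent one gives None
- pot3: small round terracotta plant pot standing open end up on the mat, 56 mm high, 66 mm across the rim, mouth 56 mm across (wall 5 mm, inner floor 6 mm up, about 42 mm across), 140 g; origin at the centre of its underside, z up its axis. Two or three pots are present, about 115 mm apart; the absent one gives None
- cover1: white domed plastic cover, 60 g: a round band 66 mm across, 12 mm high (grip here), below it a tapered plug 8 mm deep, 50 to 44 mm across, that goes into a pot's mouth, above it a smooth dome 18 mm high, radius 53 mm at its top. Origin on the axis at the band's underside (rests on the rim): plug foot at z -8, band top 12, dome top 30 mm; z up. Starts standing on its plug
- cover2: white domed plastic cover, 60 g: a round band 66 mm across, 12 mm high (grip here), below it a tapered plug 8 mm deep, 50 to 44 mm across, that goes into a pot's mouth, above it a smooth dome 18 mm high, radius 53 mm at its top. Origin on the axis at the band's underside (rests on the rim): plug foot at z -8, band top 12, dome top 30 mm; z up. Starts standing on its plug
- cover3: white domed plastic cover, 60 g: a round band 66 mm across, 12 mm high (grip here), below it a tapered plug 8 mm deep, 50 to 44 mm across, that goes into a pot's mouth, above it a smooth dome 18 mm high, radius 53 mm at its top. Origin on the axis at the band's underside (rests on the rim): plug foot at z -8, band top 12, dome top 30 mm; z up. Starts standing on its plug
- weight1: flat square concrete weight, 44 x 44 x 16 mm, about 70 g, starting flat on the bench; origin at its centre, z normal to the square faces (either face may be up), x and y normal to the sides
- weight2: flat square concrete weight, 44 x 44 x 16 mm, about 70 g, starting flat on the bench; origin at its centre, z normal to the square faces (either face may be up), x and y normal to the sides
- weight3: flat square concrete weight, 44 x 44 x 16 mm, about 70 g, starting flat on the bench; origin at its centre, z normal to the square faces (either face may be up), x and y normal to the sides
- pellet1: dark brown pressed coir pellet, a plain disc 34 mm across and 16 mm thick, 20 g, starting flat on the bench; origin at its centre, z along its axis (either face may be up)
- pellet2: dark brown pressed coir pellet, a plain disc 34 mm across and 16 mm thick, 20 g, starting flat on the bench; origin at its centre, z along its axis (either face may be up)
- pellet3: dark brown pressed coir pellet, a plain disc 34 mm across and 16 mm thick, 20 g, starting flat on the bench; origin at its centre, z along its axis (either face may be up)
- glovebox: blue cardboard glove box, 120 x 220 x 80 mm, beside the mat; origin at the centre of its underside. A bystander
- jar: amber screw-top jar, 70 mm across and 110 mm high, beside the mat; origin at the centre of its underside. A bystander
Not all that is in view belongs to the job. What is shaped like the pellet1 but purple is not meant.

How it is judged:
By the outcome, as a careful person would: the job done as asked, in the order asked, and still so for the second after the job is handed in, with the robot touching nothing.
Of pot1, pot2, pot3 only 2 to 3 are there at a start; the rules pass over those that are not, and their reading is None.
At some moment in a run one of weight1, weight2, weight3, pellet1, pellet2, pellet3 may be knocked a few centimetres aside while the robot is not near it.
It also fails if it takes over 210 s, if anything falls off the work surface, if the arm or the gripper's body presses on something with over 40 N, if the wrist force passes 120 N, or if a joint passes its speed limit or range.

## Robot

A 6-joint arm with a two-finger parallel gripper is mounted at the origin on the work surface. World frame = base frame: x ahead of the robot, y to its left, z up, the work surface at z = 0. Lengths are in m, angles in degrees, forces in N, time in s.
With the tool pointing down it reaches from about 0.35 to 0.875 m from the base axis. Payload 4.2 kg.
Tool frame: the origin (TCP) lies on the centre line of the jaws, within the pads' length; the fingertips stand r.tip_extent ahead of it and the grasp point (between the pads) lies 11 mm behind it (r.tip_extent is the distance from the TCP to the fingertips, in m); z points along the fingers, y is the line along which they close (so a half turn about z gives the same grasp; the last joint's range is limited). The gripper opens to 87 mm and grips with 3 to 60 N. Pads are 19 mm wide; open, the fingers measure 117 mm over their backs; the gripper's body (75 mm by 190 mm) begins 51 mm behind the grasp point.
Start: joints at [-48.381, 22.042, 0.453, 0, -68.411, -14.817], TCP at [0.282, -0.558, 0.231] pointing down, gripper open.
Joint ranges: [-179.83, 179.83], [-69.29, 118.12], [-61.27, 80.66], [-181.25, 117.63], [-171.15, -9.14], [-177.46, 177.46]. Speed limits (degrees/s): [159.86, 159.86, 180, 180, 180, 180].

## Interface

Orientations are given as a 3x3 rotation matrix whose columns are the frame's x, y, z axes.
In Python, from station import r gives the robot as it stands.
- The arm moves only by the shell command python3 -m jog 'ROWS'. ROWS is text: rows parted by semicolons, each of 5 numbers parted by spaces: the opening, from 0 (shut) to 1 (fully open), then the shift along the world's x, y, z in mm, then the turn about the world's z in degrees. In form: hand dx dy dz roll; .... A call has 1 to 5 rows; each row shifts and turns the commanded pose from where the row before left it; what a row does not reach is not made up. A row lasts 1/8 s, in which the tool goes at most 62.5 mm and 10.7 degrees, less where a joint would pass 70% of its speed; a pose out of reach is approached as far as the arm can. A call is refused whole if a number of a shift passes 62.5 or a number of a turn 10.7, either way. A call with a gripper value outside its range is refused whole. The fingers move at their own pace and stop on an object; the grip force is fixed at half the most. Time passes only in rows, so rows that do not move let the fingers close. It gives the time, the measured TCP pose, the force, the opening and the grip force at its end, in the units of the state.
- r.sense(): the state, without advancing time (a new reading comes with each control period).
- r.capture(name): name is "side" or "top"; returns a dict with "pixels" (384x512x3 uint8, red, green, blue), "fovy" (degrees; the focal length in pixels is half the picture's height over the tangent of half this angle, whatever the lens; pixels are square), "cx", "cy" (the principal point, pixels), "origin" and "orientation" of the camera in the world. Camera axes: x right, y down, z forward; pixel columns grow to the right and rows downward; lengths in m; the calibration is good to about 2 mm. A picture is of the moment at which its call begins. There is no depth.
- r.finish_job(): hands the job in; it is judged then, once.
The state is a dict: "time_s": time; "joints": joint angles; "joint_velocities": joint speeds; "effort": joint torques, N m; "tcp_pos": TCP position; "ee_rot": TCP orientation; "wrist_force": force on the tool from outside, world axes, zero at the start; "moment": the same for the moment, N m; "gripper_width": opening from 0.0 (shut) to 1.0 (fully open); "gripper_force": force on a finger pad.
Only numpy, scipy, OpenCV 4.12 (cv2) and the standard library are available. Lean on these libraries where they do the work, as an engineer would, in place of code of your own. Each camera call takes 0.05 s, during which the arm holds its last target. There are 200 camera calls.

## Working session

There is one attempt and no reset: what is moved stays moved. The work goes in short steps, Python scripts to look and compute and a shell command to move; the robot and the scene stay as the last step left them, time stands still between calls to the robot, and variables do not carry over. Pictures are saved under pics/ and viewed, at most 14 in all, crops included, and the job is handed in when it is done.

```bash
ls; mkdir -p pics; cat > h.py <<'E'
from station import r
import numpy as np, cv2
def cap(n):
    c=r.capture(n); c['pixels']=np.array(c['pixels'],np.uint8); return c
def save(c,f,box=None,s=1):
    p=c['pixels'][:,:,::-1]
    if box: x0,y0,x1,y1=box; p=p[y0:y1,x0:x1]
    cv2.imwrite('pics/'+f,cv2.resize(p,None,fx=s,fy=s,interpolation=cv2.INTER_CUBIC))
def px2w(c,u,v,z):
    f=192/np.tan(np.radians(c['fovy'])/2)
    d=np.array(c['orientation'])@np.array([(u-c['cx'])/f,(v-c['cy'])/f,1]); o=np.array(c['origin'])
    return (o+d*(z-o[2])/d[2])
def w2px(c,p):
    f=192/np.tan(np.radians(c['fovy'])/2)
    q=np.array(c['orientation']).T@(np.array(p)-np.array(c['origin']))
    return q[0]/q[2]*f+c['cx'],q[1]/q[2]*f+c['cy']
E
python3 - <<'E'
from h import *
for n in('top','side'):
    c=cap(n); save(c,n+'0.png',s=1.5); np.savez('pics/'+n+'0.npz',**c); print(n,c['fovy'],c['cx'],c['cy'],c['origin'],np.round(c['orientation'],3).tolist())
s=r.sense();print(r.tip_extent,s)
E
```

```text
pics
top 57.65070666221275 253.4689786670704 190.93142591669218 [0.43370569 0.02310563 1.03702498] [[0.006, -0.996, 0.087], [-1.0, -0.006, 0.009], [-0.009, -0.087, -0.996]]
side 56.767566850822675 255.3794017131596 185.75994849650343 [0.28898164 0.63366859 0.70642943] [[-0.928, -0.268, 0.26], [-0.373, 0.674, -0.638], [-0.004, -0.689, -0.725]]
0.008 {'time_s': 0.1, 'joints': array([-4.83821730e+01,  2.20890462e+01,  3.86426633e-01, -2.49977579e-02,
       -6.84095206e+01, -1.48178034e+01]), 'joint_velocities': array([-0.02170025, -0.08155356,  0.22461484,  0.04191454,  0.02263492,
        0.11976406]), 'effort': array([-1.65681822e-04, -3.91690207e+01,  1.87933302e+01,  4.23196167e+00,
        1.34724320e-02, -7.56684085e-05]), 'tcp_pos': array([ 0.28159145, -0.55738815,  0.22953336]), 'ee_rot': array([[-8.92658131e-01, -4.50733255e-01, -9.96594307e-04],
       [-4.50734344e-01,  8.92656456e-01,  1.73260843e-03],
       [ 1.08672105e-04,  1.99582628e-03, -9.99998002e-01]]), 'wrist_force': array([-0.41981999, -0.8611672 , -0.46916722]), 'moment': array([-0.03659813,  0.02761336,  0.03056364]), 'gripper_force': 0.0, 'gripper_width': 1.0011157785402378}
```

View pics/top0.png

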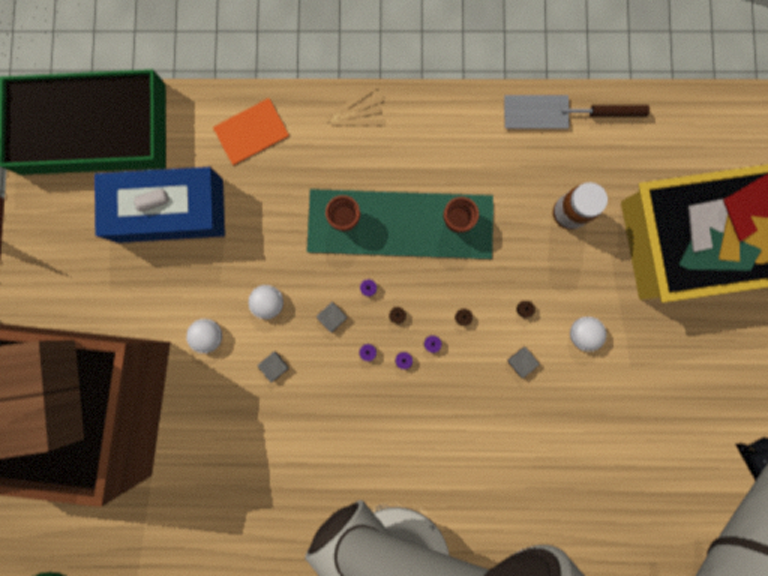

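View pics/side0.png

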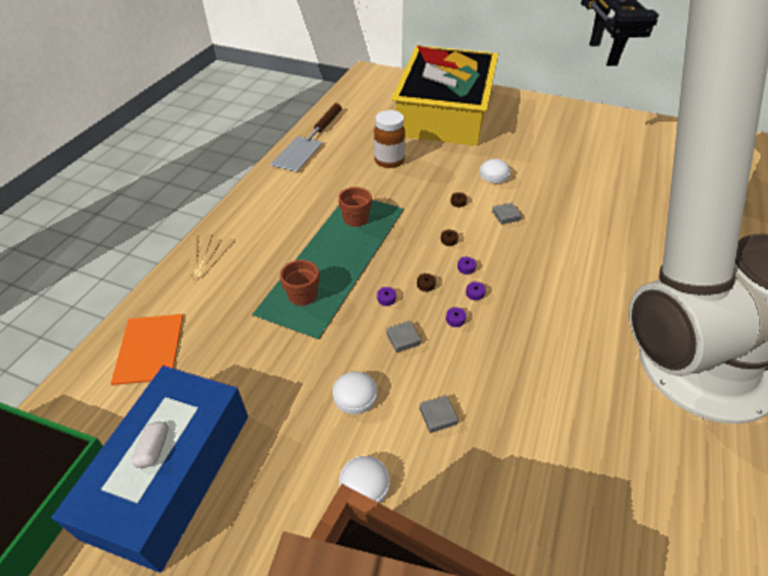

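```bash
cat > m.py <<'E'
from h import *
from scipy.optimize import minimize
t=np.linspace(0,2*np.pi,48,endpoint=False)
ring=lambda R,z:np.c_[R*np.cos(t),R*np.sin(t),0*t+z]
S=4
MODEL={'pot':np.r_[ring(.033,.056),ring(.033,.044),ring(.026,0)],
 'cover':np.r_[ring(.033,0),ring(.033,.012),ring(.0235,.0244),ring(.012,.0286),ring(.022,-.008)],
 'pellet':np.r_[ring(.017,-.008),ring(.017,.008)],
 'weight':np.array([[a*.022,b*.022,c*.008] for a in(-1,1) for b in(-1,1) for c in(-1,1)])}
def mask(c,kind):
    h,s,v=[a.astype(int) for a in cv2.split(cv2.cvtColor(c['pixels'],cv2.COLOR_RGB2HSV))]
    if kind=='pot': return ((h<12)|(h>174))&(s>110)
    if kind=='cover': return (s<50)&(v>95)
    if kind=='weight': return (s<60)&(v<150)&(v>50)
    if kind=='pellet': return (v<85)&((h<25)|(h>170))
def sil(c,kind,p,x0,y0,n):
    P=MODEL[kind]; a=p[2] if kind=='weight' else 0
    R=np.array([[np.cos(a),-np.sin(a),0],[np.sin(a),np.cos(a),0],[0,0,1]])
    q=np.array([w2px(c,R@k+[p[0],p[1],p[3]]) for k in P])
    q=((q-[x0,y0]+.5)*S*16-8).astype(np.int32)
    m=np.zeros((n*S,n*S),np.uint8); cv2.fillConvexPoly(m,cv2.convexHull(q),255,shift=4); return m
def fit(cams,kind,x,y,z,yaw=0,n=64):
    ms=[]
    for c in cams:
        u,v=w2px(c,[x,y,z]); x0,y0=int(u)-n//2,int(v)-n//2
        x0=max(0,min(512-n,x0));y0=max(0,min(384-n,y0))
        k=mask(c,kind)[y0:y0+n,x0:x0+n].astype(np.uint8)*255
        k=(cv2.resize(k,None,fx=S,fy=S,interpolation=cv2.INTER_LINEAR)>127).astype(np.uint8)
        L,lab,st,ce=cv2.connectedComponentsWithStats(k)
        j=min(range(1,L),key=lambda i:np.hypot(*(ce[i]-[(u-x0)*S,(v-y0)*S]))+(1e3 if st[i,4]<30*S*S else 0)) if L>1 else 0
        ms.append((c,x0,y0,lab==j))
    def f(p):
        e=0
        for c,x0,y0,k in ms:
            s=sil(c,kind,[x+p[0]*.01,y+p[1]*.01,yaw+p[2],z],x0,y0,n)>0; e+=1-(s&k).sum()/max(1,(s|k).sum())
        return e/len(ms)
    best=None
    for dy in ([0,.4,.8,1.2] if kind=='weight' else [0]):
        o=minimize(f,[0,0,dy],method='Nelder-Mead',options=dict(initial_simplex=[[0,0,dy],[.8,0,dy],[0,.8,dy],[0,0,dy+.3]],maxiter=120))
        if best is None or o.fun<best.fun: best=o
    p=best.x; return round(1e3*(x+p[0]*.01),1),round(1e3*(y+p[1]*.01),1),round(np.degrees(yaw+p[2])%90,1),round(1-best.fun,3)
E
cat > loc.py <<'E'
from m import *
T=dict(np.load('pics/top0.npz'));D=dict(np.load('pics/side0.npz'))
for kind,z,L in(('pot',.004,[(342,213),(461,214)]),('pellet',.008,[(397,315),(464,317),(526,310)]),('cover',.008,[(266,302),(204,336),(588,335)]),('weight',.008,[(332,317),(274,367),(524,363)])):
    for u,v in L:
        x,y,_=px2w(T,u/1.5,v/1.5,z+.02)
        print(kind,*[fit(c,kind,x,y,z) for c in([T],[D],[T,D])])
E
python3 loc.py
python3 - <<'E'
from h import *
T=dict(np.load('pics/top0.npz')); save(T,'crop0.png',(170,180,410,265),3.3)
E
```

```text
pot (np.float64(660.9), np.float64(106.0), np.float64(6.3), np.float64(0.905)) (np.float64(659.1), np.float64(104.6), np.float64(1.9), np.float64(0.919)) (np.float64(659.6), np.float64(105.2), np.float64(16.0), np.float64(0.906))
pot (np.float64(658.9), np.float64(-119.7), np.float64(2.8), np.float64(0.905)) (np.float64(656.6), np.float64(-121.6), np.float64(10.1), np.float64(0.905)) (np.float64(657.5), np.float64(-119.9), np.float64(4.5), np.float64(0.898))
pellet (np.float64(466.9), np.float64(-1.0), np.float64(2.1), np.float64(0.817)) (np.float64(464.4), np.float64(-0.0), np.float64(1.9), np.float64(0.784)) (np.float64(466.1), np.float64(-1.6), np.float64(6.5), np.float64(0.791))
pellet (np.float64(464.2), np.float64(-130.9), np.float64(9.1), np.float64(0.773)) (np.float64(461.6), np.float64(-128.4), np.float64(9.9), np.float64(0.751)) (np.float64(463.4), np.float64(-131.6), np.float64(10.9), np.float64(0.761))
pellet (np.float64(480.9), np.float64(-251.9), np.float64(6.0), np.float64(0.808)) (np.float64(479.2), np.float64(-254.8), np.float64(6.1), np.float64(0.744)) (np.float64(4
[... 769 characters left out ...]
(np.float64(463.2), np.float64(128.2), np.float64(45.5), np.float64(0.866)) (np.float64(461.4), np.float64(127.2), np.float64(38.2), np.float64(0.852)) (np.float64(462.5), np.float64(127.7), np.float64(43.1), np.float64(0.849))
weight (np.float64(366.1), np.float64(241.5), np.float64(46.2), np.float64(0.817)) (np.float64(364.7), np.float64(239.8), np.float64(37.4), np.float64(0.869)) (np.float64(365.0), np.float64(240.5), np.float64(39.0), np.float64(0.838))
weight (np.float64(378.1), np.float64(-245.7), np.float64(44.7), np.float64(0.836)) (np.float64(375.9), np.float64(-246.9), np.float64(31.4), np.float64(0.807)) (np.float64(376.2), np.float64(-245.9), np.float64(36.1), np.float64(0.813))
```

View pics/crop0.png

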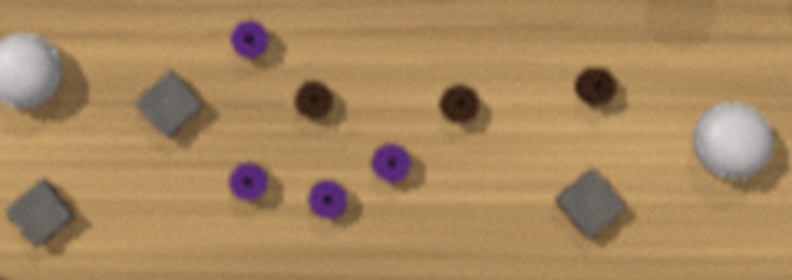

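Brown discs at crop (315,100), (460,103) and (596,87) are the coir pellets. The purple ones at (250,40), (248,182), (327,200) and (391,163) don't fit the description. Two pots are present, at about (660,105) and (658,-120). I'll start with the middle pellet.

```bash
python3 -m jog '1 23 53 -15 0;1 23 53 -15 0;1 23 53 -15 0;1 23 53 -15 0;1 23 53 -15 0' && python3 -m jog '1 23 54 -15 0;1 23 54 -15 0;1 21 54 -15 0;1 0 0 0 0;1 0 0 0 0'
```

```text
time_s: 0.72
tcp_pos: [0.3971, -0.2911, 0.155]
ee_rot: [[-0.893, -0.451, -0.0], [-0.451, 0.893, 0.0], [0.0, 0.0, -1.0]]
wrist_force: [0.3, -1.1, 0.0]
gripper_width: 0.999
gripper_force: 0.0
time_s: 1.35
tcp_pos: [0.4636, -0.1307, 0.1103]
ee_rot: [[-0.892, -0.452, -0.001], [-0.452, 0.892, -0.0], [0.001, 0.0, -1.0]]
wrist_force: [-0.8, -0.5, -0.3]
gripper_width: 0.999
gripper_force: 0.0
```

```bash
python3 -m jog '1 0 0 -50 0;1 0 0 -40 0;1 0 0 -10 0;1 0 0 0 0;0.3 0 0 0 0' && python3 -m jog '0.3 0 0 0 0;0.3 0 0 0 0;0.3 0 0 0 0;0.3 0 0 0 0;0.3 0 0 0 0' && python3 -m jog '0.3 0 0 50 0;0.3 0 0 50 0;0.3 0 0 0 0'
```

```text
time_s: 1.98
tcp_pos: [0.4651, -0.1312, 0.012]
ee_rot: [[-0.893, -0.451, 0.003], [-0.451, 0.893, 0.0], [-0.003, -0.001, -1.0]]
wrist_force: [0.0, -0.0, 0.8]
gripper_width: 0.951
gripper_force: 0.0
time_s: 2.6
tcp_pos: [0.4638, -0.1308, 0.0105]
ee_rot: [[-0.893, -0.451, -0.0], [-0.451, 0.893, 0.0], [0.0, 0.0, -1.0]]
wrist_force: [-0.4, -0.4, -0.3]
gripper_width: 0.399
gripper_force: 0.0
time_s: 2.98
tcp_pos: [0.4667, -0.1308, 0.1143]
ee_rot: [[-0.892, -0.452, 0.009], [-0.452, 0.892, -0.0], [-0.008, -0.004, -1.0]]
wrist_force: [-0.2, 0.2, -0.7]
gripper_width: 0.377
gripper_force: 30.0
```

```bash
python3 -m jog '0.3 48 3 0 0;0.3 48 3 0 0;0.3 48 3 0 0;0.3 49 2 0 0;0.3 0 0 0 0' && python3 -m jog '0.3 0 0 -30 0;0.3 0 0 0 0;0.3 0 0 0 0' && python3 - <<'E'
from h import *
c=cap('side'); save(c,'s1.png',(150,80,350,230),4)
print(r.sense()['tcp_pos'],r.sense()['gripper_force'])
E
```

```text
time_s: 3.6
tcp_pos: [0.6587, -0.1195, 0.1076]
ee_rot: [[-0.892, -0.451, -0.002], [-0.451, 0.892, -0.0], [0.002, 0.001, -1.0]]
wrist_force: [-1.0, -0.3, 0.4]
gripper_width: 0.382
gripper_force: 30.0
time_s: 3.98
tcp_pos: [0.6565, -0.12, 0.081]
ee_rot: [[-0.892, -0.451, -0.0], [-0.451, 0.892, -0.0], [0.0, -0.0, -1.0]]
wrist_force: [-0.1, 0.8, -0.0]
gripper_width: 0.381
gripper_force: 30.0
[ 0.65703231 -0.11998251  0.08161278] 29.9983549118042
```

View pics/s1.png

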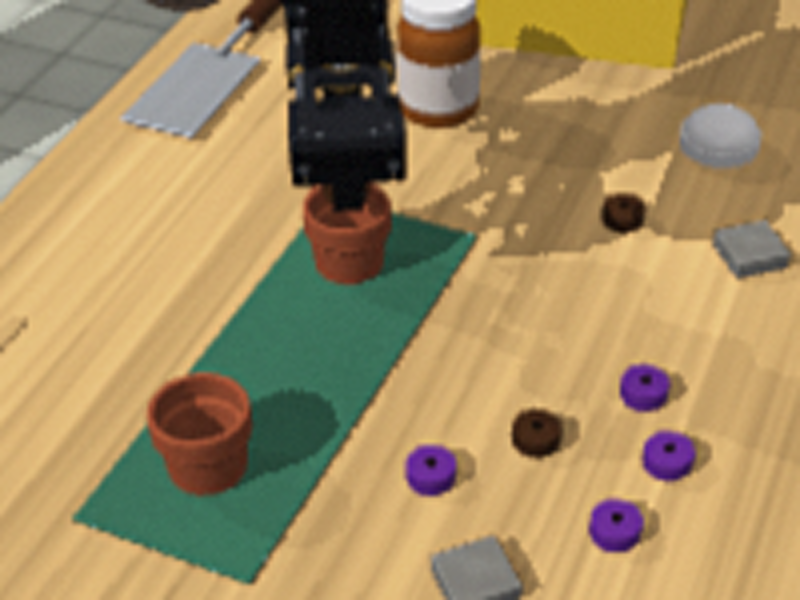

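The gripper, at crop (348,195), is over the right pot's mouth at (348,200). I'll release here and fetch the next pellet.

```bash
python3 -m jog '0.75 0 0 0 0;0.75 0 0 0 0;0.75 0 0 0 0;0.75 0 0 0 0;0.75 0 0 40 0' && python3 -m jog '1 -48 30 0 0;1 -48 30 0 0;1 -48 30 0 0;1 -48 29 0 0;1 0 0 -20 0' && python3 -m jog '1 0 0 0 0' && python3 - <<'E'
from m import *
c=cap('top'); np.savez('pics/t2.npz',**c); d=cap('side'); save(d,'s2.png',(200,100,350,180),5)
print(fit([d],'pellet',.465,0,.008))
E
```

```text
time_s: 4.65
tcp_pos: [0.6543, -0.1197, 0.1172]
ee_rot: [[-0.893, -0.45, -0.009], [-0.45, 0.893, 0.0], [0.008, 0.004, -1.0]]
wrist_force: [0.1, -0.1, 1.2]
gripper_width: 0.737
gripper_force: 0.0
time_s: 5.28
tcp_pos: [0.4628, 0.0005, 0.102]
ee_rot: [[-0.891, -0.454, 0.003], [-0.454, 0.891, 0.001], [-0.003, -0.0, -1.0]]
wrist_force: [1.1, 0.0, -0.2]
gripper_width: 0.998
gripper_force: 0.0
time_s: 5.4
tcp_pos: [0.4639, -0.0007, 0.1002]
ee_rot: [[-0.892, -0.452, -0.002], [-0.452, 0.892, -0.001], [0.002, 0.0, -1.0]]
wrist_force: [-0.6, 0.4, -0.0]
gripper_width: 1.001
gripper_force: 0.0
(np.float64(466.2), np.float64(-1.2), np.float64(3.9), np.float64(0.747))
```

View pics/s2.png

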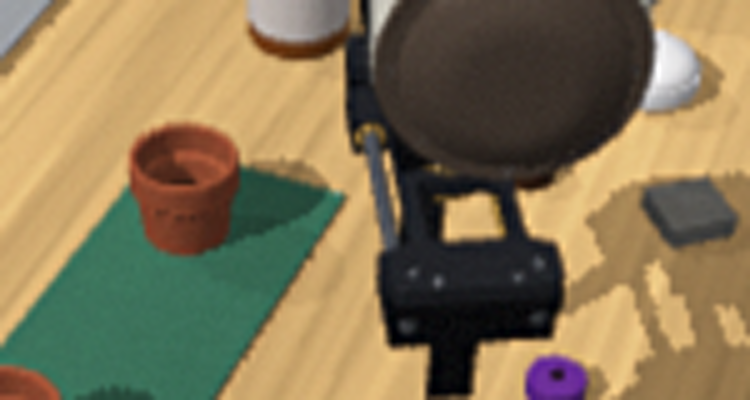

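The right pot still stands at crop (185,190), with something dark inside. Now the second pellet.

```bash
python3 -m jog '1 1 0 -50 0;1 0 0 -30 0;1 0 0 -10 0;1 0 0 0 0;0.3 0 0 0 0' && python3 -m jog '0.3 0 0 0 0;0.3 0 0 0 0;0.3 0 0 0 0;0.3 0 0 0 0;0.3 0 0 0 0' && python3 -m jog '0.3 0 0 0 0;0.3 0 0 0 0;0.3 0 0 50 0;0.3 0 0 50 0;0.3 0 0 0 0' && python3 -m jog '0.3 49 26 0 0;0.3 49 26 0 0;0.3 49 26 0 0;0.3 48 28 0 0;0.3 0 0 0 0' && python3 -m jog '0.3 0 0 -30 0;0.3 0 0 0 0;0.3 0 0 0 0;0.3 0 0 0 0'
```

```text
time_s: 6.12
tcp_pos: [0.467, -0.0006, 0.0117]
ee_rot: [[-0.893, -0.451, 0.003], [-0.451, 0.893, 0.001], [-0.003, -0.001, -1.0]]
wrist_force: [-0.5, -0.1, 0.7]
gripper_width: 0.947
gripper_force: 0.0
time_s: 6.75
tcp_pos: [0.4658, -0.0008, 0.0105]
ee_rot: [[-0.893, -0.451, -0.0], [-0.451, 0.893, -0.0], [0.0, 0.0, -1.0]]
wrist_force: [-0.1, -0.6, 1.6]
gripper_width: 0.405
gripper_force: 0.0
time_s: 7.38
tcp_pos: [0.4686, -0.0, 0.1143]
ee_rot: [[-0.892, -0.452, 0.009], [-0.452, 0.892, 0.003], [-0.009, -0.002, -1.0]]
wrist_force: [-0.3, -0.6, -0.5]
gripper_width: 0.378
gripper_force: 30.0
time_s: 8.0
tcp_pos: [0.6627, 0.1068, 0.1075]
ee_rot: [[-0.892, -0.452, -0.002], [-0.452, 0.892, -0.001], [0.002, 0.0, -1.0]]
wrist_force: [0.2, -1.0, -0.6]
gripper_width: 0.381
gripper_force: 30.0
time_s: 8.5
tcp_pos: [0.6613, 0.1052, 0.082]
ee_rot: [[-0.893, -0.451, 0.002], [-0.451, 0.893, 0.001], [-0.002, -0.0, -1.0]]
wrist_force: [0.8, 0.6, -0.2]
gripper_width: 0.381
gripper_force: 30.0
```

```bash
python3 -m jog '0.75 0 0 0 0;0.75 0 0 0 0;0.75 0 0 0 0;0.75 0 0 0 0;0.75 0 0 50 0' && python3 -m jog '1 -42 38 0 0;1 -42 38 0 0;1 -42 38 0 0;1 -42 38 0 0;1 0 0 0 0' && python3 -m jog '1 0 0 -20 0;1 0 0 0 0' && python3 - <<'E'
from m import *
c=cap('top'); np.savez('pics/t2.npz',**c); d=cap('side'); save(c,'t3.png',(190,100,360,260),3.5)
print(fit([d],'cover',.491,.257,.008),fit([c],'pot',.660,.105,.004),fit([d],'pot',.660,.105,.004),fit([c],'pot',.658,-.120,.004))
print(r.sense()['joints'],r.sense()['tcp_pos'])
E
```

```text
time_s: 9.12
tcp_pos: [0.6579, 0.1044, 0.1262]
ee_rot: [[-0.893, -0.45, -0.01], [-0.45, 0.893, -0.003], [0.011, 0.002, -1.0]]
wrist_force: [1.3, -1.3, 0.7]
gripper_width: 0.74
gripper_force: 0.0
time_s: 9.75
tcp_pos: [0.4905, 0.2594, 0.131]
ee_rot: [[-0.89, -0.456, 0.0], [-0.456, 0.89, 0.0], [-0.0, 0.0, -1.0]]
wrist_force: [0.5, -0.5, -0.5]
gripper_width: 0.999
gripper_force: 0.0
time_s: 10.0
tcp_pos: [0.4924, 0.2562, 0.1093]
ee_rot: [[-0.893, -0.45, -0.003], [-0.45, 0.893, -0.002], [0.003, -0.001, -1.0]]
wrist_force: [-0.0, 0.6, -0.3]
gripper_width: 1.0
gripper_force: 0.0
(np.float64(490.2), np.float64(256.5), np.float64(0.5), np.float64(0.707)) (np.float64(660.9), np.float64(105.6), np.float64(7.3), np.float64(0.84)) (np.float64(659.5), np.float64(103.9), np.float64(2.1), np.float64(0.801)) (np.float64(658.9), np.float64(-119.2), np.float64(5.8), np.float64(0.834))
[ 4.41930908e+01  2.21241667e+01 -1.85198760e+01  2.90275617e-02
 -4.93544468e+01 -1.07448965e+02] [0.4935309  0.25678733 0.11076312]
```

View pics/t3.png

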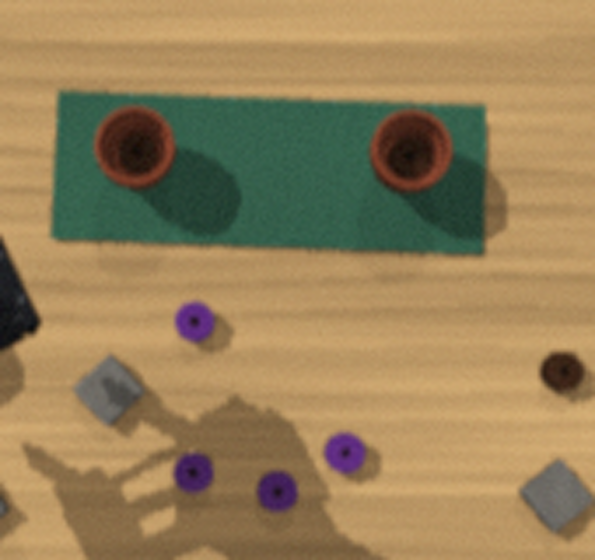

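Both pots hold a dark pellet, at crop (138,148) and (409,152), and the first weight still lies at (110,390). Next I'll centre the left cover by squeezing it along two axes.

```bash
python3 -m jog '1 -1 0 -50 0;1 -1 0 -30 0;1 0 0 -11 0;1 0 0 0 0;0.6 0 0 0 0' && python3 -m jog '0.6 0 0 0 0;0.6 0 0 0 0;0.6 0 0 0 0;0.6 0 0 0 0;0.6 0 0 0 0' && python3 -m jog '1 0 0 0 0;1 0 0 0 0;1 0 0 0 0;1 0 0 0 0;1 0 0 0 10' && python3 -m jog '1 0 0 0 10;1 0 0 0 10;1 0 0 0 10;1 0 0 0 10;1 0 0 0 10' && python3 -m jog '1 0 0 0 10;1 0 0 0 10;1 0 0 0 10;1 0 0 0 0;0.6 0 0 0 0' && python3 -m jog '0.6 0 0 0 0;0.6 0 0 0 0;0.6 0 0 0 0;0.6 0 0 0 0;0.6 0 0 0 0'
```

```text
time_s: 10.72
tcp_pos: [0.4919, 0.2579, 0.021]
ee_rot: [[-0.892, -0.451, 0.002], [-0.451, 0.892, 0.002], [-0.003, 0.001, -1.0]]
wrist_force: [-0.2, 0.3, 1.7]
gripper_width: 0.95
gripper_force: 0.0
time_s: 11.35
tcp_pos: [0.4912, 0.2576, 0.0204]
ee_rot: [[-0.892, -0.451, 0.001], [-0.451, 0.892, 0.001], [-0.001, 0.0, -1.0]]
wrist_force: [-0.7, -0.0, 5.7]
gripper_width: 0.748
gripper_force: 30.0
time_s: 11.98
tcp_pos: [0.4908, 0.2571, 0.0194]
ee_rot: [[-0.798, -0.603, -0.0], [-0.603, 0.798, -0.0], [0.0, -0.0, -1.0]]
wrist_force: [-0.7, 0.1, -0.4]
gripper_width: 0.999
gripper_force: 0.0
time_s: 12.6
tcp_pos: [0.4908, 0.2571, 0.0194]
ee_rot: [[-0.05, -0.999, -0.0], [-0.999, 0.05, -0.0], [0.0, 0.0, -1.0]]
wrist_force: [-0.4, -0.3, 0.3]
gripper_width: 0.999
gripper_force: 0.0
time_s: 13.22
tcp_pos: [0.4908, 0.2571, 0.0195]
ee_rot: [[0.449, -0.894, -0.0], [-0.894, -0.449, -0.0], [0.0, 0.0, -1.0]]
wrist_force: [0.2, -0.5, 0.6]
gripper_width: 0.952
gripper_force: 0.0
time_s: 13.85
tcp_pos: [0.4909, 0.2572, 0.0195]
ee_rot: [[0.451, -0.893, 0.0], [-0.893, -0.451, -0.0], [0.0, -0.0, -1.0]]
wrist_force: [0.7, 0.5, -0.0]
gripper_width: 0.745
gripper_force: 30.0
```

```bash
python3 -m jog '0.6 0 0 50 0;0.6 0 0 50 0;0.6 0 0 0 0;0.6 42 -38 0 0;0.6 42 -38 0 0' && python3 -m jog '0.6 42 -38 0 0;0.6 43 -38 0 0;0.6 0 0 0 0;0.6 0 0 0 0;0.6 0 0 -30 0' && python3 -m jog '0.6 0 0 0 0;0.6 0 0 0 0;0.6 0 0 0 0' && python3 - <<'E'
from m import *
d=cap('side'); c=cap('top'); a=d['pixels'][150:225,170:250]; b=c['pixels'][110:185,195:275]
cv2.imwrite('pics/s4.png',cv2.resize(np.hstack([a,b])[:,:,::-1],None,fx=5,fy=5,interpolation=cv2.INTER_CUBIC))
print(fit([d],'pot',.660,.105,.004),r.sense()['tcp_pos'])
E
```

```text
time_s: 14.48
tcp_pos: [0.5749, 0.1807, 0.1188]
ee_rot: [[0.453, -0.892, -0.001], [-0.892, -0.453, -0.0], [-0.0, 0.001, -1.0]]
wrist_force: [0.1, 0.6, -1.2]
gripper_width: 0.745
gripper_force: 30.0
time_s: 15.1
tcp_pos: [0.6608, 0.1067, 0.0916]
ee_rot: [[0.453, -0.892, 0.005], [-0.892, -0.453, 0.002], [0.001, -0.005, -1.0]]
wrist_force: [0.3, 0.7, -0.5]
gripper_width: 0.748
gripper_force: 30.0
time_s: 15.48
tcp_pos: [0.6603, 0.1059, 0.091]
ee_rot: [[0.452, -0.892, 0.002], [-0.892, -0.452, 0.001], [0.0, -0.002, -1.0]]
wrist_force: [0.6, -0.2, -1.2]
gripper_width: 0.748
gripper_force: 30.0
(np.float64(658.9), np.float64(104.9), np.float64(10.6), np.float64(0.549)) [0.660225   0.10556984 0.09068556]
```

View pics/s4.png

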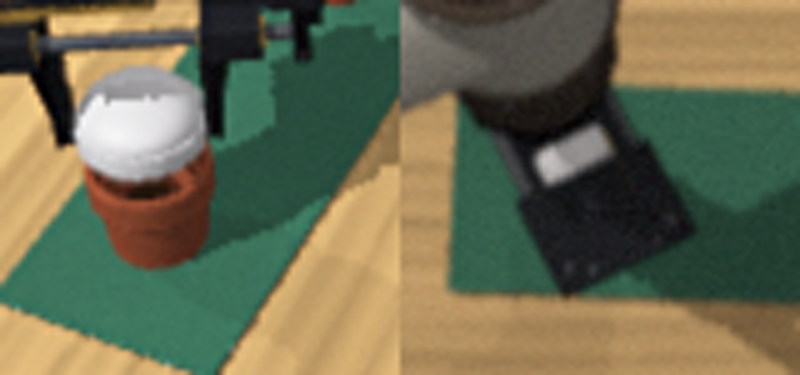

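The held cover, at crop (143,125), is 20 mm above the pot rim, (150,185), and lined up with it. I'll lower it.

```bash
python3 -m jog '0.6 0 0 -8 0;0.6 0 0 -5 0;0.6 0 0 -3 0;0.6 0 0 0 0;0.6 0 0 0 0' && python3 -m jog '0.6 0 0 -2 0;0.6 0 0 0 0;0.6 0 0 0 0'
```

```text
time_s: 16.2
tcp_pos: [0.66, 0.1052, 0.0737]
ee_rot: [[0.451, -0.893, 0.0], [-0.893, -0.451, -0.0], [0.0, -0.0, -1.0]]
wrist_force: [-0.0, -0.1, -0.7]
gripper_width: 0.751
gripper_force: 30.0
time_s: 16.58
tcp_pos: [0.6602, 0.1053, 0.0722]
ee_rot: [[0.451, -0.892, 0.001], [-0.892, -0.451, 0.0], [0.0, -0.001, -1.0]]
wrist_force: [-0.5, 0.1, 2.7]
gripper_width: 0.744
gripper_force: 30.0
```

```bash
python3 -m jog '0.6 0 0 -1 0;0.6 0 0 0 0;0.6 0 0 0 0' && python3 -m jog '1 0 0 0 0;1 0 0 0 0;1 0 0 0 0;1 0 0 0 0;1 0 0 0 0'  && python3 -m jog '1 0 0 50 0;1 -49 6 10 0;1 -49 6 0 0;1 -49 6 0 0;1 -50 5 0 0' && python3 -m jog '1 0 0 0 0;1 0 0 0 0'; python3 - <<'E'
from m import *
d=cap('side'); c=cap('top'); a=d['pixels'][145:260,170:280]; b=c['pixels'][110:225,180:290]
cv2.imwrite('pics/s5.png',cv2.resize(np.hstack([a,b])[:,:,::-1],None,fx=3.6,fy=3.6,interpolation=cv2.INTER_CUBIC))
for k in([c],[d]):print(fit(k,'cover',.660,.105,.060),fit(k,'weight',.463,.128,.008))
E
```

```text
time_s: 16.95
tcp_pos: [0.6602, 0.1053, 0.0721]
ee_rot: [[0.451, -0.892, 0.001], [-0.892, -0.451, 0.0], [0.001, -0.001, -1.0]]
wrist_force: [-2.1, -0.2, 7.0]
gripper_width: 0.751
gripper_force: 30.0
time_s: 17.58
tcp_pos: [0.6598, 0.1051, 0.0704]
ee_rot: [[0.451, -0.893, -0.0], [-0.893, -0.451, -0.0], [-0.0, 0.0, -1.0]]
wrist_force: [1.1, 0.6, 0.3]
gripper_width: 0.995
gripper_force: 0.0
time_s: 18.2
tcp_pos: [0.4615, 0.1283, 0.1307]
ee_rot: [[0.451, -0.893, 0.001], [-0.893, -0.451, 0.0], [-0.0, -0.001, -1.0]]
wrist_force: [-0.5, 0.8, -0.2]
gripper_width: 0.998
gripper_force: 0.0
time_s: 18.45
tcp_pos: [0.4637, 0.1287, 0.1312]
ee_rot: [[0.452, -0.892, 0.002], [-0.892, -0.452, 0.001], [0.0, -0.002, -1.0]]
wrist_force: [0.5, 1.2, -0.0]
gripper_width: 0.997
gripper_force: 0.0
(np.float64(663.1), np.float64(106.4), np.float64(81.7), np.float64(0.961)) (np.float64(456.7), np.float64(143.6), np.float64(14.1), np.float64(0.31))
(np.float64(660.1), np.float64(102.5), np.float64(11.4), np.float64(0.955)) (np.float64(461.1), np.float64(127.3), np.float64(39.3), np.float64(0.852))
```

View pics/s5.png

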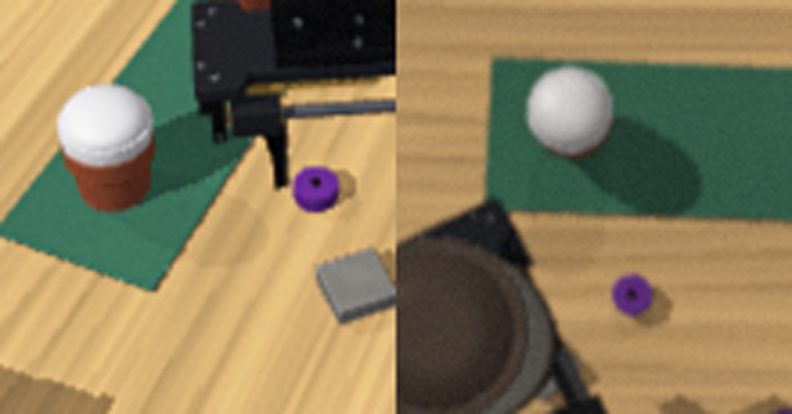

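The cover sits level on the left pot, at crop (105,125) in the side view and (570,112) in the top view. The weight is still at (355,285). I'll square and centre it with two squeezes.

```bash
python3 -m jog '1 -1 -1 -50 8;1 0 0 -50 8;1 0 0 -20 0;1 0 0 0 0;0.4 0 0 0 0' && python3 -m jog '0.4 0 0 0 0;0.4 0 0 0 0;0.4 0 0 0 0;0.4 0 0 0 0;0.4 0 0 0 0' && python3 -m jog '0.4 0 0 0 0;0.4 0 0 0 0;1 0 0 0 0;1 0 0 0 0;1 0 0 0 0' && python3 -m jog '1 0 0 0 0;1 0 0 0 0;1 0 0 0 -10;1 0 0 0 -10;1 0 0 0 -10' && python3 -m jog '1 0 0 0 -10;1 0 0 0 -10;1 0 0 0 -10;1 0 0 0 -10;1 0 0 0 -10' && python3 -m jog '1 0 0 0 -10;1 0 0 0 0;0.4 0 0 0 0;0.4 0 0 0 0;0.4 0 0 0 0' && python3 -m jog '0.4 0 0 0 0;0.4 0 0 0 0;0.4 0 0 0 0;0.4 0 0 0 0;0.4 0 0 0 0'
```

```text
time_s: 19.18
tcp_pos: [0.4628, 0.1272, 0.01]
ee_rot: [[0.679, -0.734, -0.0], [-0.734, -0.679, -0.0], [0.0, 0.0, -1.0]]
wrist_force: [0.3, -0.4, -0.1]
gripper_width: 0.952
gripper_force: 0.0
time_s: 19.8
tcp_pos: [0.4619, 0.1273, 0.0106]
ee_rot: [[0.68, -0.734, 0.0], [-0.734, -0.68, 0.0], [0.0, -0.0, -1.0]]
wrist_force: [-0.6, -0.8, 1.0]
gripper_width: 0.505
gripper_force: 30.0
time_s: 20.42
tcp_pos: [0.4618, 0.1271, 0.0105]
ee_rot: [[0.679, -0.734, -0.0], [-0.734, -0.679, -0.0], [-0.0, 0.0, -1.0]]
wrist_force: [0.5, 0.2, -1.2]
gripper_width: 0.757
gripper_force: 0.0
time_s: 21.05
tcp_pos: [0.4618, 0.1272, 0.0105]
ee_rot: [[0.216, -0.976, -0.0], [-0.976, -0.216, 0.0], [-0.0, 0.0, -1.0]]
wrist_force: [0.5, -0.3, 0.3]
gripper_width: 1.001
gripper_force: 0.0
time_s: 21.68
tcp_pos: [0.4618, 0.1271, 0.0105]
ee_rot: [[-0.609, -0.793, -0.0], [-0.793, 0.609, -0.0], [0.0, 0.0, -1.0]]
wrist_force: [-0.3, -0.2, -0.2]
gripper_width: 1.002
gripper_force: 0.0
time_s: 22.3
tcp_pos: [0.4618, 0.1272, 0.0106]
ee_rot: [[-0.733, -0.68, 0.0], [-0.68, 0.733, 0.0], [-0.0, 0.0, -1.0]]
wrist_force: [-0.2, -0.5, -0.0]
gripper_width: 0.744
gripper_force: 0.0
time_s: 22.92
tcp_pos: [0.4618, 0.1272, 0.0106]
ee_rot: [[-0.734, -0.679, -0.0], [-0.679, 0.734, 0.0], [0.0, 0.0, -1.0]]
wrist_force: [0.3, 0.7, -0.1]
gripper_width: 0.5
gripper_force: 30.0
```

```bash
python3 -m jog '0.4 0 0 50 0;0.4 0 0 50 0;0.4 0 0 20 0;0.4 50 -6 0 0;0.4 50 -6 0 0' && python3 -m jog '0.4 49 -5 0 0;0.4 49 -5 0 0;0.4 0 0 -20 0;0.4 0 0 0 0;0.4 0 0 0 0' && python3 -m jog '0.4 0 0 0 0;0.4 0 0 0 0;0.4 0 0 0 0'
```

```text
time_s: 23.55
tcp_pos: [0.5629, 0.1153, 0.1314]
ee_rot: [[-0.733, -0.68, 0.001], [-0.68, 0.733, 0.001], [-0.001, -0.0, -1.0]]
wrist_force: [0.6, 1.4, -0.4]
gripper_width: 0.5
gripper_force: 30.0
time_s: 24.18
tcp_pos: [0.6596, 0.1052, 0.1109]
ee_rot: [[-0.733, -0.68, -0.0], [-0.68, 0.733, -0.0], [0.0, -0.0, -1.0]]
wrist_force: [-0.0, 0.6, -1.2]
gripper_width: 0.503
gripper_force: 30.0
time_s: 24.55
tcp_pos: [0.6598, 0.1054, 0.1112]
ee_rot: [[-0.734, -0.68, 0.001], [-0.68, 0.734, 0.0], [-0.001, -0.0, -1.0]]
wrist_force: [-0.5, 0.7, -2.1]
gripper_width: 0.499
gripper_force: 30.0
```

```bash
python3 -m jog '0.4 0 0 -6 0;0.4 0 0 -3 0;0.4 0 0 0 0;0.4 0 0 0 0' && python3 -m jog '0.4 0 0 -1 0;0.4 0 0 0 0;0.4 0 0 0 0'; python3 - <<'E'
from h import *
d=cap('side'); save(d,'s6.png',(170,120,250,225),5.5)
E
```

```text
time_s: 25.05
tcp_pos: [0.6598, 0.1052, 0.1013]
ee_rot: [[-0.734, -0.679, -0.0], [-0.679, 0.734, -0.0], [0.0, 0.0, -1.0]]
wrist_force: [0.3, -0.7, -0.3]
gripper_width: 0.501
gripper_force: 30.0
time_s: 25.42
tcp_pos: [0.66, 0.1052, 0.1009]
ee_rot: [[-0.734, -0.68, 0.0], [-0.68, 0.734, 0.0], [-0.0, -0.0, -1.0]]
wrist_force: [-0.6, 0.4, 1.6]
gripper_width: 0.508
gripper_force: 30.0
```

View pics/s6.png

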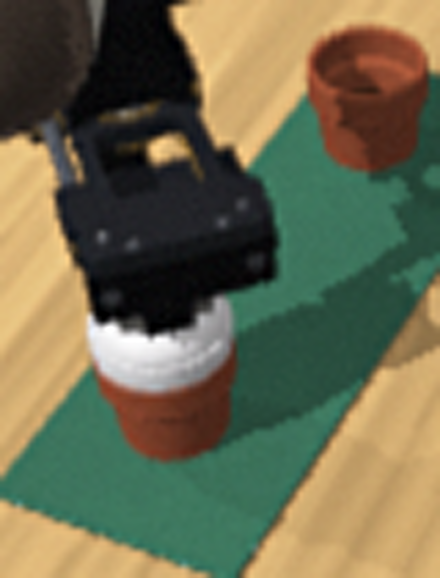

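The weight is touching the dome at about 2 N, at crop (165,325), over a standing pot. I'll open gently and lift straight up.

```bash
python3 -m jog '0.53 0 0 0 0;0.56 0 0 0 0;0.6 0 0 0 0;0.7 0 0 0 0;0.75 0 0 0 0' && python3 -m jog '0.75 0 0 0 0;0.75 0 0 30 0;0.75 0 0 40 0;0.75 0 -50 0 0;1 -20 -50 0 0' && python3 -m jog '1 -40 -60 0 0;1 -45 -60 0 0;1 -45 -60 0 0;1 -45 -60 0 0;1 -30 -60 0 0' && python3 -m jog '1 0 -60 0 0;1 0 -15 -60 0;1 0 0 0 0;1 0 0 0 0'; python3 - <<'E'
from m import *
d=cap('side'); c=cap('top'); a=d['pixels'][130:230,170:270]; b=c['pixels'][100:200,190:290]
cv2.imwrite('pics/s7.png',cv2.resize(np.hstack([a,b])[:,:,::-1],None,fx=4,fy=4,interpolation=cv2.INTER_CUBIC))
for n,k in(('c',[c]),('d',[d])):print(n,fit(k,'weight',.660,.105,.098),fit(k,'cover',.433,-.370,.008),fit(k,'weight',.377,-.246,.008),fit(k,'pot',.658,-.120,.004))
print(r.sense()['tcp_pos'],r.sense()['joints'])
E
```

```text
time_s: 26.1
tcp_pos: [0.6598, 0.1052, 0.1005]
ee_rot: [[-0.734, -0.679, -0.0], [-0.679, 0.734, 0.0], [0.0, 0.0, -1.0]]
wrist_force: [-0.3, -0.5, -0.1]
gripper_width: 0.715
gripper_force: 0.0
time_s: 26.72
tcp_pos: [0.6405, 0.0046, 0.1709]
ee_rot: [[-0.733, -0.68, 0.002], [-0.68, 0.733, 0.0], [-0.001, -0.001, -1.0]]
wrist_force: [-0.5, -0.2, 0.4]
gripper_width: 0.802
gripper_force: 0.0
time_s: 27.35
tcp_pos: [0.4632, -0.2539, 0.1711]
ee_rot: [[-0.733, -0.68, 0.001], [-0.68, 0.733, -0.0], [-0.0, -0.001, -1.0]]
wrist_force: [0.5, 0.1, -0.4]
gripper_width: 1.001
gripper_force: 0.0
time_s: 27.85
tcp_pos: [0.4656, -0.328, 0.1118]
ee_rot: [[-0.733, -0.68, 0.001], [-0.68, 0.733, -0.001], [-0.0, -0.002, -1.0]]
wrist_force: [-0.9, -0.6, 0.8]
gripper_width: 0.996
gripper_force: 0.0
c (np.float64(659.8), np.float64(102.0), np.float64(48.1), np.float64(0.634)) (np.float64(419.0), np.float64(-327.0), np.float64(69.1), np.float64(0.191)) (np.float64(376.2), np.float64(-213.5), np.float64(33.6), np.float64(0.203)) (np.float64(658.9), np.float64(-119.2), np.float64(88.2), np.float64(0.833))
d (np.float64(656.8), np.float64(103.6), np.float64(43.2), np.float64(0.758)) (np.float64(431.4), np.float64(-370.0), np.float64(5.1), np.float64(0.943)) (np.float64(375.7), np.float64(-246.3), np.float64(30.1), np.float64(0.809)) (np.float64(656.2), np.float64(-120.5), np.float64(4.8), np.float64(0.906))
[ 0.46633508 -0.3276262   0.11286094] [-1.87882886e+01  2.30280763e+01 -1.66413240e+01  4.38398856e-02
 -5.00863583e+01 -2.83368077e+01]
```

View pics/s7.png

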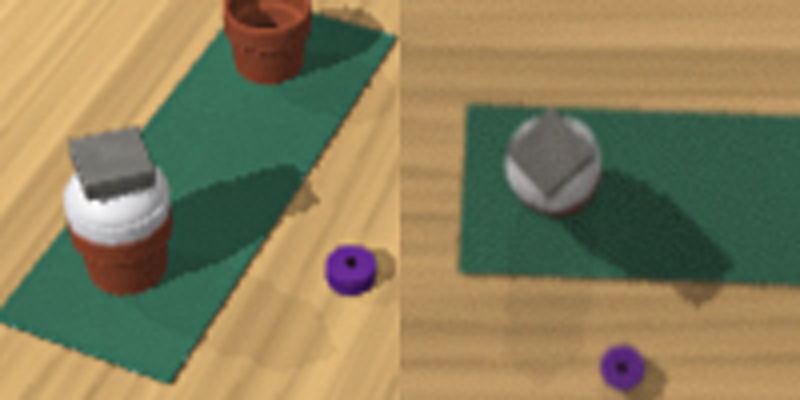

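```bash
python3 - <<'E'
from h import *
D=dict(np.load('pics/side0.npz'));T=dict(np.load('pics/top0.npz'))
a=np.radians(42.8)
for tilt in(0,):
  for n,c,x0,y0 in(('side',D,170,130),('top',T,90,100)):
    for s in(.008,-.008):
      print(n,s,[tuple(np.round((np.array(w2px(c,[.660+i*.022*np.cos(a)-j*.022*np.sin(a),.1052+i*.022*np.sin(a)+j*.022*np.cos(a),.098+s]))-[x0,y0])*4+2)) for i,j in((1,1),(1,-1),(-1,-1),(-1,1))])
d=cap('side'); save(d,'s8.png',(180,155,222,195),14)
E
```

```text
side 0.008 [(np.float64(81.0), np.float64(189.0)), (np.float64(64.0), np.float64(142.0)), (np.float64(133.0), np.float64(125.0)), (np.float64(152.0), np.float64(171.0))]
side -0.008 [(np.float64(84.0), np.float64(208.0)), (np.float64(68.0), np.float64(161.0)), (np.float64(136.0), np.float64(143.0)), (np.float64(155.0), np.float64(189.0))]
top 0.008 [(np.float64(504.0), np.float64(151.0)), (np.float64(552.0), np.float64(108.0)), (np.float64(595.0), np.float64(154.0)), (np.float64(547.0), np.float64(198.0))]
top -0.008 [(np.float64(506.0), np.float64(156.0)), (np.float64(554.0), np.float64(114.0)), (np.float64(596.0), np.float64(160.0)), (np.float64(549.0), np.float64(202.0))]
```

View pics/s8.png

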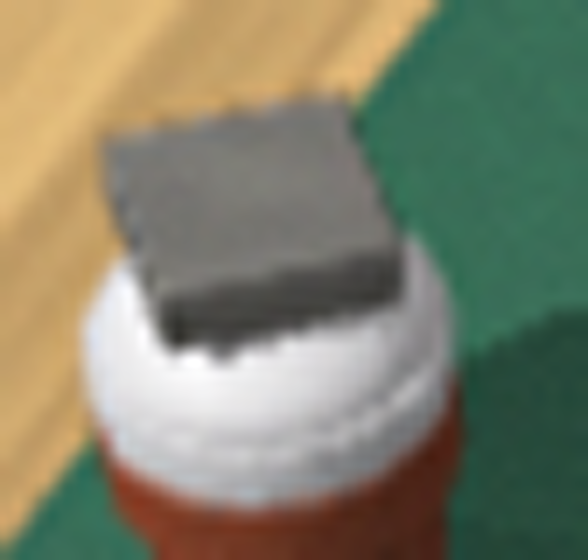

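```bash
cat > tilt.py <<'E'
from m import *
from scipy.spatial.transform import Rotation as Ro
from scipy.optimize import least_squares
def run(x,y,cams,yaw=42.8):
    W=[]
    for c in cams:
        u,v=w2px(c,[x,y,.098]); x0,y0=int(u)-20,int(v)-20
        hsv=cv2.cvtColor(c['pixels'],cv2.COLOR_RGB2HSV).astype(int)[y0:y0+40,x0:x0+40]
        g=cv2.resize(((hsv[...,1]<75)*np.clip(hsv[...,2],0,255)).astype(np.float32),None,fx=S,fy=S,interpolation=cv2.INTER_CUBIC)
        k=((g>35)&(g<150)).astype(np.uint8); k=cv2.morphologyEx(k,cv2.MORPH_OPEN,np.ones((9,9)))
        L,lab,st,ce=cv2.connectedComponentsWithStats(k); j=1+np.argmax(st[1:,4]); W.append((c,x0,y0,lab==j))
    def err(p):
        R=Ro.from_euler('xy',p[2:4]*10,degrees=True).as_matrix()@Ro.from_euler('z',yaw+p[4]*10,degrees=True).as_matrix(); e=0
        for c,x0,y0,k in W:
            q=np.array([w2px(c,R@a+[x+p[0]*.01,y+p[1]*.01,.098]) for a in MODEL['weight']])
            q=((q-[x0,y0]+.5)*S*16-8).astype(np.int32); m=np.zeros((40*S,40*S),np.uint8)
            cv2.fillConvexPoly(m,cv2.convexHull(q),1,shift=4); e+=1-(m&k).sum()/(m|k).sum()
        return e/len(W)
    o=min((minimize(err,s,method='Nelder-Mead',options=dict(maxiter=500,initial_simplex=np.vstack([s]+[np.array(s)+.5*np.eye(5)[i] for i in range(5)]))) for s in([0.]*5,[0,0,.5,.5,0],[0,0,-.5,-.5,0])),key=lambda o:o.fun)
    p=o.x; return 'xy %.1f %.1f tiltx %.1f tilty %.1f yaw %.1f iou %.3f flat %.3f'%(1e3*x+10*p[0],1e3*y+10*p[1],p[2]*10,p[3]*10,yaw+p[4]*10,1-o.fun,1-err([p[0],p[1],0,0,p[4]]))
if __name__=='__main__':
    c=cap('top');d=cap('side')
    print(run(.66,.105,[c]));print(run(.66,.105,[d]));print(run(.66,.105,[c,d]))
    T=dict(np.load('pics/top0.npz'));D=dict(np.load('pics/side0.npz'))
    # bright dome visible around the weight: band outline fit in both cams
    print(fit([c],'pot',.66,.105,.004),fit([d],'pot',.66,.105,.004))
E
python3 tilt.py
```

```text
Traceback (most recent call last):
  File "tilt.py", line 23, in <module>
    print(run(.66,.105,[c]));print(run(.66,.105,[d]));print(run(.66,.105,[c,d]))
          ~~~^^^^^^^^^^^^^^
  File "tilt.py", line 20, in run
    p=o.x; return 'xy %.1f %.1f tiltx %.1f tilty %.1f yaw %.1f iou %.3f flat %.3f'%(1e3*x+10*p[0],1e3*y+10*p[1],p[2]*10,p[3]*10,yaw+p[4]*10,1-o.fun,1-err([p[0],p[1],0,0,p[4]]))
                                                                                                                                                      ~~~^^^^^^^^^^^^^^^^^^^^^^
  File "tilt.py", line 13, in err
    R=Ro.from_euler('xy',p[2:4]*10,degrees=True).as_matrix()@Ro.from_euler('z',yaw+p[4]*10,degrees=True).as_matrix(); e=0
      ~~~~~~~~~~~~~^^^^^^^^^^^^^^^^^^^^^^^^^^^^^
  File "scipy/spatial/transform/_rotation.pyx", line 1428, in scipy.spatial.transform._rotation.Rotation.from_euler
  File "scipy/spatial/transform/_rotation.pyx", line 541, in scipy.spatial.transform._rotation._format_angles
ValueError: Expected `angles` to be at most 2-dimensional with width equal to number of axes specified, got (20,) for shape
```

```bash
sed -i 's/err(\[p\[0\],p\[1\],0,0,p\[4\]\])/err(p*np.array([1,1,0,0,1]))/' tilt.py; python3 tilt.py
```

```text
xy 658.5 102.3 tiltx 7.4 tilty 10.1 yaw 40.3 iou 0.654 flat 0.630
xy 657.5 103.0 tiltx 6.2 tilty 1.8 yaw 41.1 iou 0.888 flat 0.863
xy 658.0 102.9 tiltx 4.2 tilty 4.1 yaw 40.7 iou 0.763 flat 0.745
(np.float64(710.9), np.float64(134.0), np.float64(51.2), np.float64(0.112)) (np.float64(658.0), np.float64(105.2), np.float64(6.4), np.float64(0.367))
```

```bash
python3 - <<'E'
from h import *
c=cap('top');v=cv2.cvtColor(c['pixels'],cv2.COLOR_RGB2HSV)
u,w=map(int,w2px(c,[.66,.105,.098]));print(u,w)
print(v[w-14:w+18,u-14:u+15:2,2])
save(c,'t9.png',(u-20,w-20,u+20,w+22),14)
E
```

```text
227 138
[[163 162 165 164 166 168 169 169 170 169 168 169 170 172 172]
 [146 150 145 146 156 165 166 164 166 169 168 168 171 178 171]
 [103 107 105 105 116 121 121 141 132 133 134 137 146 143 147]
 [ 89  93  86  93  92  98  94 108  95  98  97 105 107 105 106]
 [ 86  88  90  85  87  96  94 105  87  94  90  89  93  89  90]
 [ 90  86  91  88  98 118  97 106  97 111 111  91  88  89  88]
 [ 94  93  88  88 125 128 101 105 105 120 142 115  91  91  87]
 [ 90  93  89 102 154 125 100 102 108 113 149 149 102  86  91]
 [ 90  91  90 120 146 106 101 102 103 105 138 149 121  87  94]
 [ 92  88  94 130 122 101 102 103 109 101 114 137 140  92  91]
 [ 90  93  96 122 102  95 101 105 104 103  99 118 142  99  90]
 [ 90  88  95 107  99 100 101 104 103 104 102 100 120  97  88]
 [ 91  88 100 101  98 101 109 106 108 103 103 106 116 108  88]
 [ 87  86  93 102  99 100 104 106 109  99 100 103 105 111  89]
 [ 90  88 104 105 105  96 102 104 106 104 101 102  92 114  89]
 [ 87  96 127  96 100 103 101 108 107 103 101 100  76 113  87]
 [ 88  94 155 101  98 101  99 106 106 104 104  83  81 118  91]
 [ 91 100 165 129  97
[... 224 characters left out ...]
6  57]
 [ 95  88 134 171 167 113 101  97  94  88 124 122 113  73  60]
 [ 95  90 113 156 167 141 102 100  82 107 129 120 111  59  60]
 [ 92  91  92 141 156 156 108  86  84 126 122 115  98  59  60]
 [ 93  91  91 113 143 148 121  75 104 124 118 114  77  55  62]
 [ 90  92  88  95 133 135 127  92 117 119 114  99  62  57  65]
 [ 90  91  90  89 100 117 128 111 119 115  95  78  51  61  62]
 [ 90  92  91  87  76  91 114 120 122 102  77  55  55  65  62]
 [ 92  96  90  86  82  67  82  95 101  78  60  44  59  60  62]
 [ 88  91  91  86  83  76  66  62  60  54  46  55  61  61  60]
 [ 94  89  93  88  88  84  80  63  49  45  53  53  59  63  64]
 [ 90  90  90  87  87  89  88  78  75  53  57  56  63  60  64]]
```

View pics/t9.png

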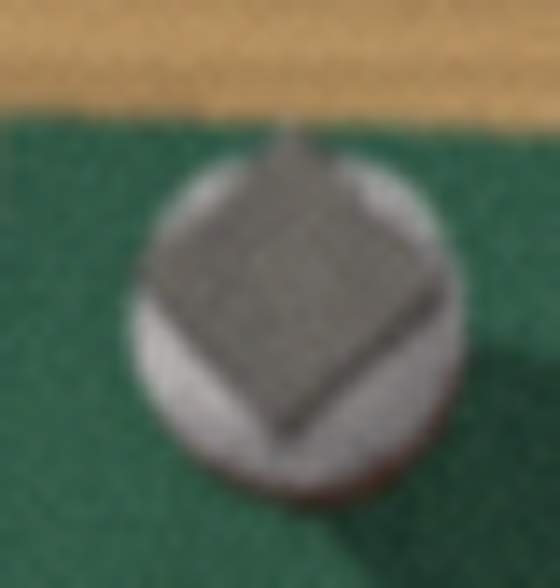

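The weight's top face, centred at crop (290,277), is where parallax puts a central flat weight (about (286,282)) over the dome at (300,319), so it is central within about 1 mm. On to the right-hand cover.

```bash
python3 -m jog '1 -33 -42 0 0;1 0 0 -50 0;1 0 0 -40 0;1 0 0 -4 0;1 0 0 0 0' && python3 -m jog '0.6 0 0 0 0;0.6 0 0 0 0;0.6 0 0 0 0;0.6 0 0 0 0;0.6 0 0 0 0' && python3 -m jog '0.6 0 0 0 0;1 0 0 0 0;1 0 0 0 0;1 0 0 0 0;1 0 0 0 10' && python3 -m jog '1 0 0 0 10;1 0 0 0 10;1 0 0 0 10;1 0 0 0 10;1 0 0 0 10' && python3 -m jog '1 0 0 0 10;1 0 0 0 10;1 0 0 0 10;1 0 0 0 0;0.6 0 0 0 0' && python3 -m jog '0.6 0 0 0 0;0.6 0 0 0 0;0.6 0 0 0 0;0.6 0 0 0 0;0.6 0 0 0 0' && python3 -m jog '0.6 0 0 0 0;0.6 0 0 0 0'
```

```text
time_s: 28.88
tcp_pos: [0.4326, -0.3701, 0.0175]
ee_rot: [[-0.733, -0.68, 0.001], [-0.68, 0.733, -0.001], [-0.0, -0.002, -1.0]]
wrist_force: [-0.7, -0.4, 0.8]
gripper_width: 0.997
gripper_force: 0.0
time_s: 29.5
tcp_pos: [0.4322, -0.3699, 0.0175]
ee_rot: [[-0.733, -0.68, 0.001], [-0.68, 0.733, -0.001], [-0.0, -0.001, -1.0]]
wrist_force: [-0.7, 1.6, 5.0]
gripper_width: 0.745
gripper_force: 30.0
time_s: 30.12
tcp_pos: [0.4315, -0.3697, 0.0162]
ee_rot: [[-0.601, -0.799, -0.001], [-0.799, 0.601, 0.0], [0.0, 0.001, -1.0]]
wrist_force: [1.1, -0.4, -0.3]
gripper_width: 0.994
gripper_force: 0.0
time_s: 30.75
tcp_pos: [0.4315, -0.3697, 0.0163]
ee_rot: [[0.227, -0.974, -0.0], [-0.974, -0.227, 0.0], [-0.0, 0.0, -1.0]]
wrist_force: [-0.5, -0.0, 0.8]
gripper_width: 1.003
gripper_force: 0.0
time_s: 31.38
tcp_pos: [0.4316, -0.3697, 0.0164]
ee_rot: [[0.678, -0.735, -0.0], [-0.735, -0.678, 0.0], [-0.0, 0.0, -1.0]]
wrist_force: [-0.3, -0.0, 0.0]
gripper_width: 0.95
gripper_force: 0.0
time_s: 32.0
tcp_pos: [0.4317, -0.3697, 0.0165]
ee_rot: [[0.679, -0.734, -0.0], [-0.734, -0.679, 0.0], [-0.0, -0.0, -1.0]]
wrist_force: [0.8, -0.6, 0.5]
gripper_width: 0.744
gripper_force: 30.0
time_s: 32.25
tcp_pos: [0.4317, -0.3697, 0.0166]
ee_rot: [[0.679, -0.734, 0.0], [-0.734, -0.679, -0.0], [0.0, -0.0, -1.0]]
wrist_force: [-0.5, 0.2, -0.5]
gripper_width: 0.747
gripper_force: 30.0
```

```bash
python3 -m jog '1 0 0 0 0;1 0 0 3 0;1 0 0 0 0;0.6 0 0 0 0;0.6 0 0 0 0' && python3 -m jog '0.6 0 0 0 0;0.6 0 0 0 0;0.6 0 0 0 0;0.6 0 0 0 0;0.6 0 0 0 0' && python3 -m jog '0.6 0 0 50 0;0.6 0 0 50 0;0.6 45 50 0 0;0.6 45 50 0 0;0.6 45 50 0 0' && python3 -m jog '0.6 45 50 0 0;0.6 46 49 0 0;0.6 0 0 0 0;0.6 0 0 -28 0;0.6 0 0 0 0' && python3 -m jog '0.6 0 0 0 0;0.6 0 0 0 0;0.6 0 0 0 0'
```

```text
time_s: 32.88
tcp_pos: [0.4317, -0.3697, 0.0195]
ee_rot: [[0.68, -0.734, -0.0], [-0.734, -0.68, 0.0], [-0.0, 0.0, -1.0]]
wrist_force: [-0.2, 0.1, 0.6]
gripper_width: 0.85
gripper_force: 0.0
time_s: 33.5
tcp_pos: [0.4317, -0.3697, 0.0195]
ee_rot: [[0.679, -0.734, -0.0], [-0.734, -0.679, 0.0], [-0.0, 0.0, -1.0]]
wrist_force: [-1.2, -1.0, -0.4]
gripper_width: 0.747
gripper_force: 30.0
time_s: 34.12
tcp_pos: [0.5581, -0.229, 0.1198]
ee_rot: [[0.679, -0.734, 0.0], [-0.734, -0.679, 0.0], [0.0, -0.0, -1.0]]
wrist_force: [0.0, -1.2, -1.0]
gripper_width: 0.743
gripper_force: 30.0
time_s: 34.75
tcp_pos: [0.6391, -0.1387, 0.089]
ee_rot: [[0.679, -0.734, -0.007], [-0.734, -0.679, 0.001], [-0.005, 0.004, -1.0]]
wrist_force: [0.6, -0.1, -1.7]
gripper_width: 0.744
gripper_force: 30.0
time_s: 35.12
tcp_pos: [0.6421, -0.1386, 0.0926]
ee_rot: [[0.679, -0.734, 0.002], [-0.734, -0.679, -0.0], [0.001, -0.001, -1.0]]
wrist_force: [-0.3, 0.4, -0.4]
gripper_width: 0.747
gripper_force: 30.0
```

```bash
python3 -m jog '0.6 15 18 0 0;0.6 0 0 0 0;0.6 0 0 0 0;0.6 0 0 0 0'; python3 - <<'E'
from m import *
d=cap('side'); a=d['pixels'][95:165,195:280]
cv2.imwrite('pics/s10.png',cv2.resize(a[:,:,::-1],None,fx=6,fy=6,interpolation=cv2.INTER_CUBIC))
print(r.sense()['tcp_pos'])
E
```

```text
time_s: 35.62
tcp_pos: [0.6566, -0.1204, 0.0915]
ee_rot: [[0.679, -0.734, -0.0], [-0.734, -0.679, -0.0], [-0.0, 0.0, -1.0]]
wrist_force: [0.2, -0.6, -0.2]
gripper_width: 0.748
gripper_force: 30.0
[ 0.65653663 -0.12045204  0.09150635]
```

View pics/s10.png

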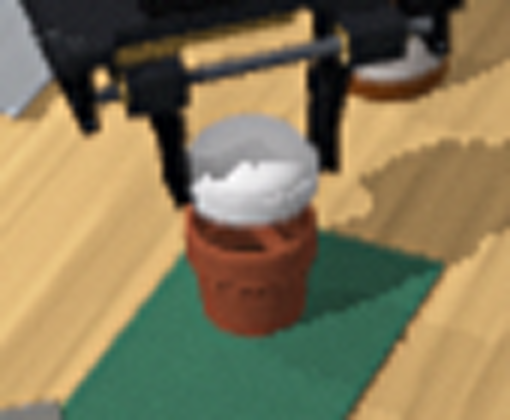

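The cover, at crop (253,170), is lined up over the pot rim, (252,235). Lowering it.

```bash
python3 -m jog '0.6 1 0 -9 0;0.6 0 0 -5 0;0.6 0 0 -3 0;0.6 0 0 0 0;0.6 0 0 0 0' && python3 -m jog '0.6 0 0 -2 0;0.6 0 0 0 0;0.6 0 0 0 0' && python3 -m jog '0.6 0 0 -1 0;0.6 0 0 0 0;0.6 0 0 0 0'
```

```text
time_s: 36.3
tcp_pos: [0.6579, -0.1204, 0.0747]
ee_rot: [[0.68, -0.734, 0.0], [-0.734, -0.68, -0.0], [0.0, -0.0, -1.0]]
wrist_force: [-0.1, 0.5, -0.4]
gripper_width: 0.747
gripper_force: 30.0
time_s: 36.67
tcp_pos: [0.6578, -0.1203, 0.0726]
ee_rot: [[0.679, -0.734, 0.0], [-0.734, -0.679, 0.0], [0.0, -0.0, -1.0]]
wrist_force: [0.3, 0.1, -0.7]
gripper_width: 0.747
gripper_force: 30.0
time_s: 37.05
tcp_pos: [0.6579, -0.1204, 0.0721]
ee_rot: [[0.68, -0.734, 0.001], [-0.734, -0.68, -0.0], [0.001, -0.0, -1.0]]
wrist_force: [-1.0, 1.4, 3.5]
gripper_width: 0.746
gripper_force: 30.0
```

```bash
python3 -m jog '0.6 0 0 -1 0;0.6 0 0 0 0;0.6 0 0 0 0' && python3 -m jog '1 0 0 0 0;1 0 0 0 0;1 0 0 0 0;1 0 0 0 0;1 0 0 0 0' && python3 -m jog '1 0 0 50 0;1 -45 -10 10 0;1 -45 -10 0 0;1 -45 -10 0 0;1 -45 -10 0 0' && python3 -m jog '1 0 0 0 0;1 0 0 0 0'; python3 - <<'E'
from m import *
from tilt import run
c=cap('top');d=cap('side')
for k in([c],[d]):print(fit(k,'cover',.658,-.120,.060),fit(k,'weight',.377,-.246,.008))
print(run(.66,.105,[d]))
E
```

```text
time_s: 37.42
tcp_pos: [0.658, -0.1204, 0.072]
ee_rot: [[0.68, -0.733, 0.001], [-0.733, -0.68, -0.0], [0.001, -0.0, -1.0]]
wrist_force: [-2.6, 2.1, 7.2]
gripper_width: 0.751
gripper_force: 30.0
time_s: 38.05
tcp_pos: [0.6577, -0.1203, 0.0703]
ee_rot: [[0.679, -0.734, -0.0], [-0.734, -0.679, 0.0], [-0.0, 0.0, -1.0]]
wrist_force: [0.2, -0.3, -0.3]
gripper_width: 0.996
gripper_force: 0.0
time_s: 38.67
tcp_pos: [0.4763, -0.1606, 0.1307]
ee_rot: [[0.68, -0.734, 0.001], [-0.734, -0.68, -0.0], [0.0, -0.0, -1.0]]
wrist_force: [0.0, 0.2, 0.2]
gripper_width: 0.999
gripper_force: 0.0
time_s: 38.92
tcp_pos: [0.4787, -0.1604, 0.1312]
ee_rot: [[0.68, -0.734, 0.002], [-0.734, -0.68, -0.0], [0.002, -0.001, -1.0]]
wrist_force: [-0.0, -0.2, -0.4]
gripper_width: 0.995
gripper_force: 0.0
(np.float64(661.4), np.float64(-120.9), np.float64(1.0), np.float64(0.955)) (np.float64(376.5), np.float64(-244.9), np.float64(44.8), np.float64(0.565))
(np.float64(657.8), np.float64(-123.8), np.float64(7.0), np.float64(0.944)) (np.float64(375.7), np.float64(-246.9), np.float64(28.3), np.float64(0.818))
xy 657.5 103.8 tiltx 6.1 tilty 6.1 yaw 41.5 iou 0.936 flat 0.893
```

```bash
sed -i 's/def run(x,y,cams,yaw=42.8)/def run(x,y,cams,yaw=42.8,z=.098)/; s/,\.098\]/,z]/g' tilt.py; python3 - <<'E'
from m import *
from tilt import run
D=dict(np.load('pics/side0.npz'));T=dict(np.load('pics/top0.npz'))
for n,c in(('D',D),('T',T)):
  for x,y in((.462,.127),(.365,.240),(.377,-.246)): print(n,run(x,y,[c],42.8,.008))
c=cap('top');print(run(.66,.105,[c]))
E
```

```text
D xy 461.0 127.7 tiltx 6.9 tilty 14.0 yaw 39.7 iou 0.934 flat 0.859
D xy 364.4 240.6 tiltx 9.0 tilty 17.8 yaw 37.0 iou 0.951 flat 0.872
D xy 374.9 -245.1 tiltx 9.1 tilty 4.8 yaw 27.0 iou 0.881 flat 0.821
T xy 463.4 128.6 tiltx 3.1 tilty -1.8 yaw 45.0 iou 0.948 flat 0.922
T xy 365.7 242.5 tiltx 10.7 tilty 7.1 yaw 41.8 iou 0.922 flat 0.882
T xy 378.3 -245.9 tiltx -13.6 tilty 1.0 yaw 39.6 iou 0.945 flat 0.883
xy 659.8 102.6 tiltx 4.1 tilty 10.5 yaw 41.8 iou 0.663 flat 0.641
```

The flat bench weights show the same apparent tilt, so it is measurement bias and the first weight stands flat. Fetching the right-hand weight.

```bash
python3 -m jog '1 -34 -29 0 0;1 -34 -29 0 0;1 -34 -28 0 0;1 0 0 -20 0;1 0 0 0 0' && python3 -m jog '1 0 0 0 0' && python3 -c "
from station import r; print(r.sense()['joints'].round(1))"
```

```text
time_s: 39.7
tcp_pos: [0.3753, -0.2464, 0.1095]
ee_rot: [[0.679, -0.734, -0.003], [-0.734, -0.679, 0.001], [-0.003, 0.002, -1.0]]
wrist_force: [0.4, -0.7, -0.5]
gripper_width: 0.999
gripper_force: 0.0
time_s: 39.83
tcp_pos: [0.3769, -0.2464, 0.1109]
ee_rot: [[0.68, -0.733, 0.0], [-0.733, -0.68, -0.0], [0.001, -0.0, -1.0]]
wrist_force: [-0.3, -0.8, 0.1]
gripper_width: 1.002
gripper_force: 0.0
[-12.4  12.9 -32.8   0.  -44.3  55.2]
```

```bash
python3 -m jog '1 0 0 -50 0;1 0 0 -40 0;1 0 0 -10 0;1 0 0 0 0;0.4 0 0 0 0' && python3 -m jog '0.4 0 0 0 0;0.4 0 0 0 0;0.4 0 0 0 0;0.4 0 0 0 0;0.4 0 0 0 0' && python3 -m jog '0.4 0 0 0 0;0.4 0 0 0 0;1 0 0 0 0;1 0 0 0 0;1 0 0 0 0' && python3 -m jog '1 0 0 0 0;1 0 0 0 0;1 0 0 0 -10;1 0 0 0 -10;1 0 0 0 -10' && python3 -m jog '1 0 0 0 -10;1 0 0 0 -10;1 0 0 0 -10;1 0 0 0 -10;1 0 0 0 -10' && python3 -m jog '1 0 0 0 -10;1 0 0 0 0;0.4 0 0 0 0;0.4 0 0 0 0;0.4 0 0 0 0' && python3 -m jog '0.4 0 0 0 0;0.4 0 0 0 0;0.4 0 0 0 0;0.4 0 0 0 0;0.4 0 0 0 0' && python3 -m jog '0.4 0 0 50 0;0.4 0 0 50 0;0.4 0 0 20 0;0.4 0 0 0 0;0.4 0 0 0 0'
```

```text
time_s: 40.45
tcp_pos: [0.3772, -0.2466, 0.012]
ee_rot: [[0.68, -0.733, 0.003], [-0.733, -0.68, -0.001], [0.003, -0.002, -1.0]]
wrist_force: [-0.0, 0.3, 0.6]
gripper_width: 0.948
gripper_force: 0.0
time_s: 41.08
tcp_pos: [0.3759, -0.2464, 0.0107]
ee_rot: [[0.68, -0.734, 0.0], [-0.734, -0.68, -0.0], [0.0, -0.0, -1.0]]
wrist_force: [0.6, -0.1, 1.3]
gripper_width: 0.509
gripper_force: 29.5
time_s: 41.7
tcp_pos: [0.3755, -0.2463, 0.0104]
ee_rot: [[0.679, -0.734, -0.001], [-0.734, -0.679, 0.0], [-0.0, 0.0, -1.0]]
wrist_force: [0.1, -0.4, -0.3]
gripper_width: 0.762
gripper_force: 0.0
time_s: 42.32
tcp_pos: [0.3758, -0.2463, 0.0106]
ee_rot: [[0.216, -0.976, 0.0], [-0.976, -0.216, -0.0], [0.0, -0.0, -1.0]]
wrist_force: [-0.6, -0.8, 0.3]
gripper_width: 1.0
gripper_force: 0.0
time_s: 42.95
tcp_pos: [0.3757, -0.2463, 0.0105]
ee_rot: [[-0.609, -0.793, -0.0], [-0.793, 0.609, 0.0], [0.0, 0.0, -1.0]]
wrist_force: [0.5, 0.2, 0.5]
gripper_width: 0.998
gripper_force: 0.0
time_s: 43.58
tcp_pos: [0.3757, -0.2463, 0.0105]
ee_rot: [[-0.733, -0.68, -0.0], [-0.68, 0.733, 0.0], [0.0, 0.0, -1.0]]
wrist_force: [0.1, -0.3, 0.0]
gripper_width: 0.744
gripper_force: 0.0
time_s: 44.2
tcp_pos: [0.3757, -0.2463, 0.0105]
ee_rot: [[-0.734, -0.679, -0.0], [-0.679, 0.734, 0.0], [0.0, 0.0, -1.0]]
wrist_force: [1.0, 0.2, -0.2]
gripper_width: 0.509
gripper_force: 29.6
time_s: 44.82
tcp_pos: [0.3747, -0.2459, 0.1293]
ee_rot: [[-0.734, -0.679, -0.002], [-0.679, 0.734, 0.001], [0.001, 0.002, -1.0]]
wrist_force: [0.1, 0.3, -0.1]
gripper_width: 0.504
gripper_force: 29.6
```

```bash
python3 -m jog '0.4 40 18 0 0;0.4 40 18 0 0;0.4 40 18 0 0;0.4 40 18 0 0;0.4 40 18 0 0' && python3 -m jog '0.4 40 18 0 0;0.4 40 18 0 0;0.4 0 0 0 0;0.4 0 0 -17 0;0.4 0 0 0 0' && python3 -m jog '0.4 0 0 0 0;0.4 0 0 0 0;0.4 0 0 0 0'
```

```text
time_s: 45.45
tcp_pos: [0.5759, -0.1556, 0.128]
ee_rot: [[-0.734, -0.679, -0.005], [-0.679, 0.734, 0.0], [0.003, 0.003, -1.0]]
wrist_force: [0.2, -0.6, -0.8]
gripper_width: 0.499
gripper_force: 29.6
time_s: 46.08
tcp_pos: [0.6528, -0.1208, 0.1102]
ee_rot: [[-0.735, -0.679, -0.007], [-0.679, 0.735, 0.0], [0.005, 0.005, -1.0]]
wrist_force: [-0.4, -0.0, -1.4]
gripper_width: 0.504
gripper_force: 29.6
time_s: 46.45
tcp_pos: [0.6558, -0.1205, 0.1142]
ee_rot: [[-0.734, -0.679, 0.001], [-0.679, 0.734, 0.0], [-0.001, -0.001, -1.0]]
wrist_force: [-0.2, 0.0, -0.1]
gripper_width: 0.502
gripper_force: 29.6
```

```bash
python3 -m jog '0.4 2 0 -8 0;0.4 0 0 -3 0;0.4 0 0 0 0;0.4 0 0 0 0;0.4 0 0 0 0' && python3 -m jog '0.4 0 0 -1 0;0.4 0 0 0 0;0.4 0 0 0 0'
```

```text
time_s: 47.08
tcp_pos: [0.6579, -0.1203, 0.1027]
ee_rot: [[-0.734, -0.68, 0.0], [-0.68, 0.734, -0.0], [-0.0, -0.0, -1.0]]
wrist_force: [0.6, -0.2, -0.8]
gripper_width: 0.504
gripper_force: 29.6
time_s: 47.45
tcp_pos: [0.6577, -0.1203, 0.1015]
ee_rot: [[-0.734, -0.68, -0.0], [-0.68, 0.734, -0.0], [0.0, -0.0, -1.0]]
wrist_force: [0.3, 1.4, -0.2]
gripper_width: 0.505
gripper_force: 29.6
```

```bash
python3 -m jog '0.4 0 0 -1 0;0.4 0 0 0 0;0.4 0 0 0 0'
```

```text
time_s: 47.82
tcp_pos: [0.6579, -0.1204, 0.1009]
ee_rot: [[-0.734, -0.68, 0.001], [-0.68, 0.734, -0.0], [-0.0, -0.0, -1.0]]
wrist_force: [-0.6, -0.3, 1.2]
gripper_width: 0.504
gripper_force: 29.6
```

Contact at the same height as on the first dome. Releasing gently and backing off.

```bash
python3 -m jog '0.53 0 0 0 0;0.56 0 0 0 0;0.6 0 0 0 0;0.7 0 0 0 0;0.75 0 0 0 0' && python3 -m jog '0.75 0 0 0 0;0.75 0 0 30 0;0.75 0 0 40 0;0.75 -30 -30 10 0;1 -45 -40 0 0' && python3 -m jog '1 -45 -40 0 0;1 -45 -40 0 0;1 -45 -40 0 0;1 0 -40 0 0;1 0 -30 0 0' && python3 -m jog '1 0 0 0 0;1 0 0 0 0;1 0 0 0 0;1 0 0 0 0;1 0 0 0 0'; python3 - <<'E'
from h import *
d=cap('side'); c=cap('top')
a=cv2.resize(d['pixels'][95:215,175:275],None,fx=4,fy=4,interpolation=cv2.INTER_CUBIC)
b=cv2.resize(c['pixels'][112:172,203:333],None,fx=3,fy=4*120/60/2.0*1.0 and 3,interpolation=cv2.INTER_CUBIC)
o=np.zeros((480,790,3),np.uint8); o[:,:400]=a; o[:180,400:790]=b
cv2.imwrite('pics/fin.png',o[:,:,::-1])
E
```

```text
time_s: 48.45
tcp_pos: [0.6577, -0.1203, 0.1005]
ee_rot: [[-0.734, -0.679, -0.0], [-0.679, 0.734, -0.0], [0.0, 0.0, -1.0]]
wrist_force: [0.0, 0.8, -1.1]
gripper_width: 0.715
gripper_force: 0.0
time_s: 49.08
tcp_pos: [0.5834, -0.1905, 0.1818]
ee_rot: [[-0.732, -0.681, 0.003], [-0.681, 0.732, -0.001], [-0.002, -0.003, -1.0]]
wrist_force: [0.3, -0.8, -0.0]
gripper_width: 0.797
gripper_force: 0.0
time_s: 49.7
tcp_pos: [0.447, -0.382, 0.1811]
ee_rot: [[-0.735, -0.679, 0.001], [-0.679, 0.735, -0.001], [-0.0, -0.001, -1.0]]
wrist_force: [0.8, 0.3, 0.4]
gripper_width: 0.997
gripper_force: 0.0
time_s: 50.32
tcp_pos: [0.4479, -0.3799, 0.1807]
ee_rot: [[-0.733, -0.68, 0.0], [-0.68, 0.733, -0.0], [-0.0, -0.0, -1.0]]
wrist_force: [0.2, -0.9, 0.5]
gripper_width: 0.998
gripper_force: 0.0
```

View pics/fin.png

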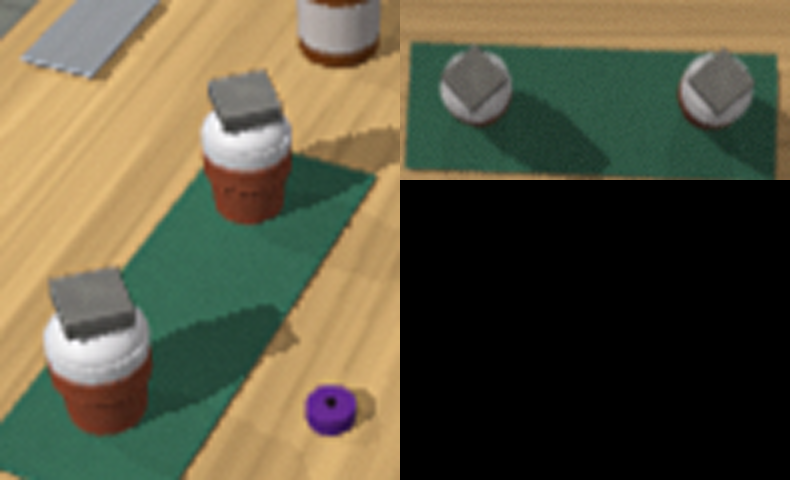

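Both pots stand covered with central, flat weights, at side (95,300) and (245,100), and top (475,80) and (720,83). Handing in.

```bash
python3 -c "
from station import r; print(r.finish_job())"
```

```text
the job is handed in; nothing more can be done
None
```

Job handed in at about 50 s of robot time: each of the two pots on the mat holds a brown pellet and has a cover seated level, with a weight resting centrally on top; the hand-in call gave no verdict.

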